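Set the batch counter to 7 and snap its window cover home

TASK

Get the batch counter ready for the next firing: turn its knob until the 7 stands in the middle of the window, and press the loose window cover down corner by corner until all four clips have snapped and it sits fully home on its frame. The order does not matter. Leave the other things on the bench where they are.

Things in the scene. Friction and masses are not known exactly. Their poses are not given: they have to be found in the camera images.
- counter: Batch counter: grey flat case screwed to the worktop (it does not move), 196 x 164 mm (its x by y), top face at z = 46 mm, on a 226 x 130 x 4 mm flange. Origin: centre of its underside on the worktop; x points from the window side to the knob side, y to the left of x, z up. Knob axis at x = +16, y = 0 mm; window centre at x = -50, y = 0 mm.
- window (a point): Centre of the window in the counter's top face, 46 mm above the worktop. The window is 36 x 30 mm (counter's x by y) inside a raised black frame, 56 x 63 mm and 10 mm high (top at z = 56 mm), on which the cover snaps. It shows one figure of the dial at a time, upright with its top toward the knob.
- dial (a joint): Turn of the number dial and its knob, rad; grows as the knob turns counter-clockwise seen from above. Figure N (0 to 9) is centred in the window at N x 0.6283 rad: 7 at 4.398 rad. Stops at -0.12 and 5.8 rad; starts between 1.6 and 3.3 rad. Turns against a light friction of about 0.05 N m and stays where it is left.
- knob (a point): Middle of the knob's grip bar, on the dial axis, 93 mm above the worktop. The black bar is 36 mm long, 14 mm thick and 34 mm high (z = 76 to 110 mm) on a thin round stem. The bar lies along this point's x axis, which is the counter's x axis when the joint reads 0 and turns with the joint.
- cover: Window cover: loose aluminium frame with a clear pane, 64 x 74 mm (its x by y), 3 mm thick with 9.7 mm deep skirts, 40 g. It starts square over the black window frame, resting on four sprung catches near its corners, 5 mm too high. Origin: centre of the 3 mm frame's underside, 56 mm above the worktop when home; axes parallel to the counter's.
- near_left (a point): Press point on the cover's top face at its corner away from the knob, +y side: cover x = -24, y = +31 mm. 64 mm above the worktop at the start, 59 mm when home. Each corner takes about 3 to 9 N straight down to snap past its catch. While others are still free the opposite corner may rise: go round the corners in turn.
- near_right (a point): As near_left: cover frame x = -24, y = -31 mm.
- far_left (a point): Press point at the corner on the knob side: cover frame x = +24, y = +31 mm; same heights.
- far_right (a point): As far_left: cover frame x = +24, y = -31 mm.
- slip_jar: Bystander: round jar with a blue lid, 65 mm wide, 92 mm high, standing to the right of the counter. Origin: centre of its underside.
- plaster_block: Bystander: white block 45 x 90 x 30 mm, lying to the left of the counter. Origin: centre of its underside.
- marker: Bystander: dark marker 133 mm long, 15 mm thick, lying in front of the counter. Origin: centre of its underside.
- tape_roll: Bystander: roll of tape, 68 mm wide, 24 mm high, behind the counter. Origin: centre of its underside.
- cuff: Bystander: small white cast cuff, 46 x 36 x 15 mm, in front of the counter to the left. Origin: centre of its underside.
Things that resemble listed ones, but are neither listed nor needed, are in the scene too. What is shaped like the cover but orange or pink is not meant.

How it is judged:
At the end, for the whole second after the job is handed in: The dial stands at 4.398 rad within 0.11 rad (the 7 within about 7 mm of the middle of the window), all four corners of the cover are within 1.5 mm of home (top face below 60.5 mm) with the cover on its frame (centre within 4 mm of the window's), and the cover is at rest (value of joint dial between 4.288 and 4.508 rad and z of each of near_left, near_right, far_left, far_right in the frame of counter below 0.0605 m and z of cover in the frame of counter above 0.0535 m and x of cover in the frame of counter between -0.054 and -0.046 m and y of cover in the frame of counter between -0.004 and 0.004 m and linear speed of cover below 0.02 m/s); the robot touches nothing.
It fails at once if a bystander (jar, block, marker, tape roll or cuff) is moved by more than 30 mm (distance of any of slip_jar, plaster_block, marker, tape_roll, cuff from where it was at the start of the episode above 0.03 m).
It also fails if it takes over 67 s, if anything falls off the work surface, if the arm or the gripper's body presses on something with over 40 N, if the wrist force passes 120 N, or if a joint passes its speed limit or range.

ROBOT

A 7-joint arm with a two-finger parallel gripper is mounted at the origin on a cart in front of the work surface, level with it; the furniture and walls round the work are solid. World frame = base frame: x ahead of the robot, y to its left, z up, the work surface at z = 0. Lengths are in m, angles in rad, forces in N, time in s.
With the tool pointing down it reaches from about 0.4 to 0.85 m from the base axis. Payload 4.5 kg.
Tool frame: the origin (TCP) lies at the centre of the arm's flange, where the gripper is bolted on; the fingertips stand r.tcp_to_tips ahead of it and the grasp point (between the pads) lies 147 mm ahead of it (r.tcp_to_tips is the distance from the TCP to the fingertips, in m); x points along the fingers, y is the direction in which the jaws open and shut, and the axes are right-handed (so a half turn about x gives the same grasp; the last joint's range is limited). The gripper opens to 88 mm and grips with 3 to 60 N. Pads are 18 mm wide; open, the fingers measure 123 mm over their backs; the gripper's body (75 mm by 187 mm) begins 45 mm behind the grasp point.
Start: joints at [-1.071, 0.689, -0.195, 1.565, 0.157, 0.902, -0.215], TCP at [0.281, 0.558, 0.405] pointing down, gripper open.
Joint ranges: [-3.01, 3.01], [-0.46, 2.08], [-1.47, 1.51], [0.13, 2.56], [-1, 4.14], [0.04, 2.09], [-2.66, 2.66]. Speed limits (rad/s): [2.57, 2.57, 3.14, 3.14, 3.14, 3.14, 3.14].

INTERFACE

Orientations are given as a unit quaternion [x, y, z, w].
In Python, from plant import r, eyes gives the robot as it stands.
- The arm moves only by the tool carry_out, never from a script. Its argument "targets" is text: rows parted by semicolons, each of 5 numbers parted by spaces: the opening, from 0 (shut) to 1 (fully open), then the shift along the tool's x, y, z in mm, then the turn about the tool's x in rad. A call has 1 to 20 rows; each row shifts and turns the commanded pose from where the row before left it, along the tool's axes as they then stand; what a row does not reach is not made up. A row lasts 1/12 s, in which the tool goes at most 41.7 mm and 7.16 degrees, less where a joint would pass 70% of its speed; a pose out of reach is approached as far as the arm can. A call is refused whole if a number of a shift passes 41.7 or a number of a turn 0.125, either way. A call with a gripper value outside its range is refused whole. The fingers move at their own pace and stop on an object; "force" is the grip in N (left out, the last holds). Time passes only in rows, so rows that do not move let the fingers close. It gives the time, the measured TCP pose, the force and the opening at its end, in the units of the state.
- r.get_state(): the state, without advancing time (a new reading comes with each control period).
- eyes.snapshot(name): name is "scene" or "top" or "wrist"; returns (picture, depth): 480x640x3 uint8, blue, green, red; 480x640 float32, m along the optical axis (not along the pixel's ray), 0 where there is no reading.
- eyes.camera_params(name): a dict with "intrinsics" (3x3 intrinsics, pixels), "dist_coeffs" ([k1, k2, p1, p2, k3] as OpenCV has them; the pictures are not rectified), "rvec" (rotation vector, rad) and "tvec" (3), from world to camera coordinates, as OpenCV has them; the wrist camera has in their place "T_tool_cam" (4x4, takes a point from camera to tool coordinates, whose origin is the TCP and whose axes are the tool frame's). Camera axes: x right, y down, z forward; pixel columns grow to the right and rows downward; lengths in m; the calibration is good to about 2 mm. A picture is of the moment at which its call begins: read the wrist's pose just before it. camera_params takes no time and is no camera call.
- r.finish_job(): hands the job in, once; it reports no verdict.
The state is a dict: "clock": time; "q": joint angles; "qd": joint speeds; "joint_torque": joint torques, N m; "tool_pos": TCP position; "eef_rot": TCP orientation; "contact_force": force on the tool from outside, world axes, zero at the start; "moment": the same for the moment, N m; "opening": opening from 0.0 (shut) to 1.0 (fully open).
Only numpy, scipy, OpenCV 4.12 (cv2) and the standard library are available. Lean on these libraries where they do the work, as an engineer would, in place of code of your own. Each camera call takes 0.05 s, during which the arm holds its last target.

## Working session

There is one attempt and no reset: what is moved stays moved. The work goes in short steps, Python scripts to look and compute and a tool call to move; the robot and the scene stay as the last step left them, time stands still between calls to the robot, and variables do not carry over. Pictures are saved under pics/ and viewed, and the job is handed in when it is done.

Besides the shell and the picture viewer there is one more tool, called after "Emit:" by a JSON object that holds its "name" and its "arguments", one argument or row to a line. carry_out: Moves the arm, as the interface text tells. Its arguments: {"type":"object","properties":{"targets":{"type":"string"},"force":{"type":"number"}},"required":["targets"]}

```bash
mkdir -p pics; ls; python3 - <<'E'
from plant import r, eyes
import cv2
print(r.get_state(), r.tcp_to_tips)
for n in ("scene","top"):
    p,d=eyes.snapshot(n); cv2.imwrite(f"pics/{n}0.png",p)
    import numpy as np; np.save(f"pics/{n}0.npy",d)
    print(n,eyes.camera_params(n))
print(eyes.camera_params("wrist"))
E
```

```text
pics
{'clock': 0.0, 'q': array([-1.0712069 ,  0.68997928, -0.19450458,  1.56627287,  0.15732828,
        0.90249552, -0.21511789]), 'qd': array([ 0.00116135, -0.0003091 , -0.00057281, -0.00029563, -0.00102271,
        0.0002157 , -0.00033518]), 'joint_torque': array([ 3.97727663e-04, -5.27554178e+01, -1.26634654e+00, -1.53427058e+01,
       -5.25604666e-02,  6.46693516e-03,  1.49404655e-04]), 'tool_pos': array([0.2806005 , 0.55813193, 0.40393143]), 'eef_rot': array([ 0.16255709,  0.68811249, -0.16378946,  0.68793125]), 'contact_force': array([-0.01045819,  0.1821965 , -1.1515997 ]), 'moment': array([-0.01332356, -0.0179035 , -0.02418436]), 'opening': 0.999297707325754} 0.166
scene {'intrinsics': array([[534.29419285,   0.        , 314.91350754],
       [  0.        , 534.29419285, 235.78803202],
       [  0.        ,   0.        ,   1.        ]]), 'dist_coeffs': array([0.02682183, 0.        , 0.        , 0.        , 0.        ]), 'rvec': array([ 1.98066011, -0.7945423 ,  0.42271261]), 'tvec': array([-0.26614099,  0.33230147,  0.43764583])}
top {'intrinsics': array([[570.72344535,   0
[... 237 characters left out ...]
15233968, -2.12480724,  0.15295025]), 'tvec': array([0.20818656, 0.55396958, 0.84808916])}
{'intrinsics': array([[417.73031585,   0.        , 316.74859865],
       [  0.        , 417.73031585, 232.63570145],
       [  0.        ,   0.        ,   1.        ]]), 'dist_coeffs': array([-0.0923362,  0.       ,  0.       ,  0.       ,  0.       ]), 'T_tool_cam': array([[ 3.63308364e-04, -2.94871339e-01,  9.55536897e-01,
         1.98551765e-02],
       [ 9.99999933e-01,  6.59056305e-05, -3.59875855e-04,
         6.16303978e-04],
       [ 4.31418138e-05,  9.55536964e-01,  2.94871343e-01,
        -7.79291751e-02],
       [ 0.00000000e+00,  0.00000000e+00,  0.00000000e+00,
         1.00000000e+00]])}
```

View pics/scene0.png

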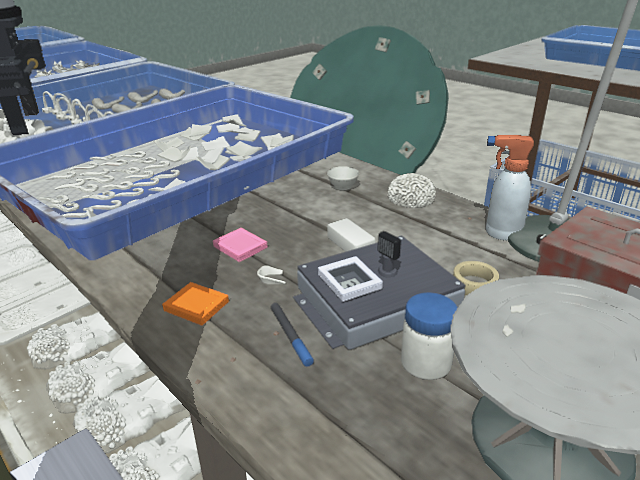

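View pics/top0.png

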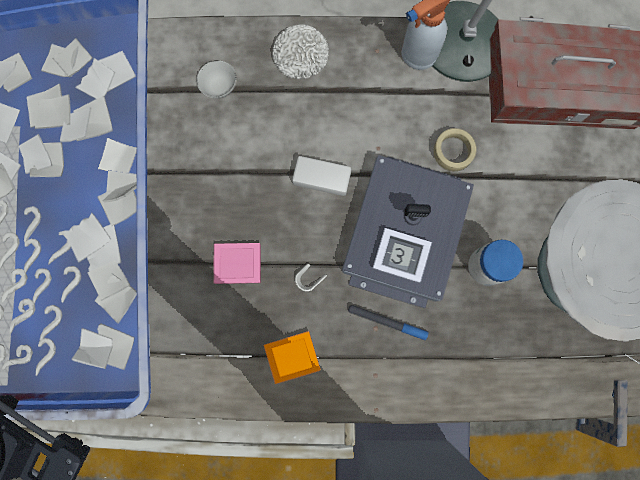

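The scene picture shows the counter at about (380,290) with the cover and knob on it. In the top picture the window shows a 3 at (398,255), the white cover spans about (375-433, 227-283), and the knob is at (418,210). Now I'll measure these.

```bash
cat > h.py <<'E'
import numpy as np, cv2
from scipy.spatial.transform import Rotation as R
def cast(cam, px, z, pose=None):
    px=np.array(px,float).reshape(-1,1,2)
    n=cv2.undistortPoints(px,cam["intrinsics"],cam["dist_coeffs"]).reshape(-1,2)
    d=np.c_[n,np.ones(len(n))]
    if pose is None:
        M=cv2.Rodrigues(cam["rvec"])[0]; o=-M.T@cam["tvec"]; d=d@M
    else:
        T=np.eye(4);T[:3,:3]=R.from_quat(pose[1]).as_matrix();T[:3,3]=pose[0];T=T@cam["T_tool_cam"]
        o=T[:3,3]; d=d@T[:3,:3].T
    return o+d*((z-o[2])/d[:,2])[:,None]
def proj(cam,P):
    return cv2.projectPoints(np.array(P,float),cam["rvec"],cam["tvec"],cam["intrinsics"],cam["dist_coeffs"])[0].reshape(-1,2)
E
python3 - <<'E'
from h import *
from plant import eyes
c=eyes.camera_params("top"); p=cv2.imread("pics/top0.png"); d=np.load("pics/top0.npy")
print("cam",-cv2.Rodrigues(c["rvec"])[0].T@c["tvec"])
m=(p.min(2)>185).astype(np.uint8)
m[:, :365]=0; m[:,445:]=0; m[:215]=0; m[295:]=0
cs,_=cv2.findContours(m,cv2.RETR_EXTERNAL,cv2.CHAIN_APPROX_NONE)
k=max(cs,key=cv2.contourArea)
W=cast(c,k,0.064)[:,:2]
b=cv2.minAreaRect((W*1000).astype(np.float32)); print("cover",b, len(k))
bp=cv2.boxPoints(b); print(bp)
# knob dark
g=p.max(2); m=(g<45).astype(np.uint8); m[:, :385]=0; m[:,440:]=0; m[:200]=0; m[225:]=0
cs,_=cv2.findContours(m,cv2.RETR_EXTERNAL,cv2.CHAIN_APPROX_NONE)
for k in cs:
  if cv2.contourArea(k)>20: print("dark",cv2.boundingRect(k),cv2.contourArea(k))
v=p[180:310,330:490]; cv2.imwrite("pics/z.png",cv2.resize(v,None,fx=4.8,fy=4.5,interpolation=cv2.INTER_CUBIC))
print("depth pts knob", d[205:216:3,405:432:4])
E
```

```text
cam [0.41682828 0.20667497 0.92359017]
cover ((521.5922241210938, 94.85736083984375), (73.63066864013672, 64.23167419433594), 73.26187133789062) 169
[[480.23434   68.85114 ]
 [541.7446    50.352562]
 [562.9501   120.86358 ]
 [501.43982  139.36215 ]]
dark (404, 204, 27, 13) 58.5
depth pts knob [[0.89443296 0.83102095 0.8270094  0.82650656 0.82870936 0.82987076
  0.8305813 ]
 [0.85770816 0.8269672  0.8276915  0.8271897  0.827727   0.8303804
  0.8288363 ]
 [0.8484046  0.82817227 0.830455   0.8274565  0.8274519  0.82551825
  0.8259101 ]
 [0.8550406  0.84192735 0.8403168  0.8355234  0.84001386 0.83517545
  0.89092666]]
```

View pics/z.png

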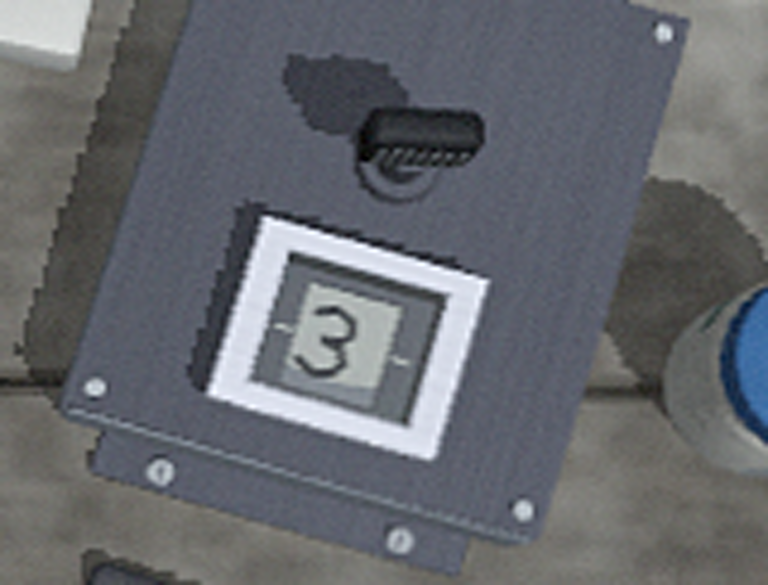

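```bash
cat > st.py <<'E'
from h import *
from plant import r
s=r.get_state(); M=R.from_quat(s["eef_rot"]).as_matrix()
print("t",round(s["clock"],2),"pos",s["tool_pos"].round(4),"F",s["contact_force"].round(1),"op",round(s["opening"],3),"q",s["q"].round(2))
print("M cols(x,y,z)\n",M.round(4)); print("yaw of y deg",np.degrees(np.arctan2(M[1,1],M[0,1])).round(2))
# arguments: world target TCP xyz -> tool shift mm
import sys
if len(sys.argv)>3:
    t=np.array(list(map(float,sys.argv[1:4]))); print("shift tool mm",(M.T@(t-s["tool_pos"])*1000).round(1))
E
python3 st.py 0.585 0.076 0.404
python3 - <<'E'
from h import *
from plant import eyes
c=eyes.camera_params("top")
p=[(330+x/4.8,180+y/4.5) for x,y in [(372,108),(483,115),(370,152),(480,150)]]
W=cast(c,p,0.11);print(W)
a=np.radians(-16.74);ux=np.array([np.cos(a),np.sin(a)]);uy=np.array([-ux[1],ux[0]])
C=np.array([.5216,.0949])
# figure centre, and tick marks, case screw sanity
q=[(330+x/4.8,180+y/4.5) for x,y in [(326,342),(281,328),(400,360),(523,510),(95,386),(663,33),(385,178)]]
for z in (.04,.046):
  for w in cast(c,q,z)[:,:2]: print(z,((w-C)@ux*1000-50).round(1),((w-C)@uy*1000).round(1))
E
```

```text
t 0.1 pos [0.2806 0.5581 0.404 ] F [-0.2  0.2 -0.5] op 1.001 q [-1.07  0.69 -0.19  1.57  0.16  0.9  -0.22]
M cols(x,y,z)
 [[-6.000e-04  4.491e-01  8.935e-01]
 [-1.500e-03  8.935e-01 -4.491e-01]
 [-1.000e+00 -1.600e-03  1.000e-04]]
yaw of y deg 63.32
shift tool mm [   0.5 -294.1  488.5]
[[0.59049994 0.09245741 0.11      ]
 [0.58869383 0.05843221 0.11      ]
 [0.57595518 0.09323159 0.11      ]
 [0.57709647 0.0595633  0.11      ]]
0.04 -50.3 3.6
0.04 -50.0 19.0
0.04 -49.1 -21.3
0.04 -87.2 -74.3
0.04 -87.4 70.9
0.04 89.9 -73.6
0.04 11.0 1.3
0.046 -51.2 4.1
0.046 -50.9 19.4
0.046 -50.0 -20.6
0.046 -87.8 -73.3
0.046 -88.1 70.9
0.046 88.0 -72.6
0.046 9.7 1.9
```

Emit:
{"name": "carry_out", "arguments": {
  "targets": "1 0 -7 12 0;1 0 -14 24 0;1 0 -15 25 0;1 0 -15 25 0;1 0 -15 25 0;1 0 -15 25 0;1 0 -15 25 0;1 0 -15 25 0;1 0 -15 25 0;1 0 -15 25 0;1 0 -15 25 0;1 0 -15 25 0;1 0 -15 25 0;1 0 -15 25 0;1 0 -15 25 0;1 0 -15 25 0;1 0 -15 25 0;1 0 -15 25 0;1 0 -15 25 0;1 0 -15 25 0"
}}

```text
clock: 1.77
tool_pos: [0.5844, 0.0775, 0.4045]
eef_rot: [0.163, 0.688, -0.164, 0.688]
contact_force: [0.6, -0.3, 0.3]
opening: 0.994
```

```bash
python3 st.py 0.584 0.0755 0.30
```

```text
t 1.77 pos [0.5844 0.0775 0.4045] F [ 0.6 -0.3  0.3] op 0.994 q [-0.06  0.65 -0.26  1.67  0.21  0.85  0.7 ]
M cols(x,y,z)
 [[-8.000e-04  4.499e-01  8.931e-01]
 [-8.000e-04  8.931e-01 -4.499e-01]
 [-1.000e+00 -1.100e-03 -3.000e-04]]
yaw of y deg 63.26
shift tool mm [104.5  -1.8   0.6]
```

Emit:
{"name": "carry_out", "arguments": {
  "targets": "1 0 0 0 0.1;1 0 0 0 0.11;1 0 0 0 0.12;1 0 0 0 0.12;1 0 0 0 0.12;1 0 0 0 0.12;1 0 0 0 0.12;1 0 0 0 0.12;1 0 0 0 0.12;1 0 0 0 0.1;1 0 0 0 0;1 0 0 0 0;1 0 0 0 0"
}}

```text
clock: 2.85
tool_pos: [0.584, 0.0796, 0.4046]
eef_rot: [-0.51, -0.489, 0.511, -0.489]
contact_force: [0.1, 0.5, -0.5]
opening: 1.0
```

```bash
python3 st.py 0.584 0.0755 0.245; python3 - <<'E'
from h import *
from plant import r,eyes
s=r.get_state(); p,d=eyes.snapshot("wrist"); cv2.imwrite("pics/w1.png",p)
np.savez("pics/w1.npz",pos=s["tool_pos"],q=s["eef_rot"],d=d)
E
```

```text
t 2.85 pos [0.584  0.0796 0.4046] F [ 0.1  0.5 -0.5] op 1.0 q [-0.26  0.64  0.08  1.69 -0.07  0.82 -0.19]
M cols(x,y,z)
 [[-5.000e-04  9.991e-01 -4.290e-02]
 [-3.000e-04 -4.290e-02 -9.991e-01]
 [-1.000e+00 -5.000e-04  3.000e-04]]
yaw of y deg -2.46
shift tool mm [159.6   0.2   4. ]
```

View pics/w1.png

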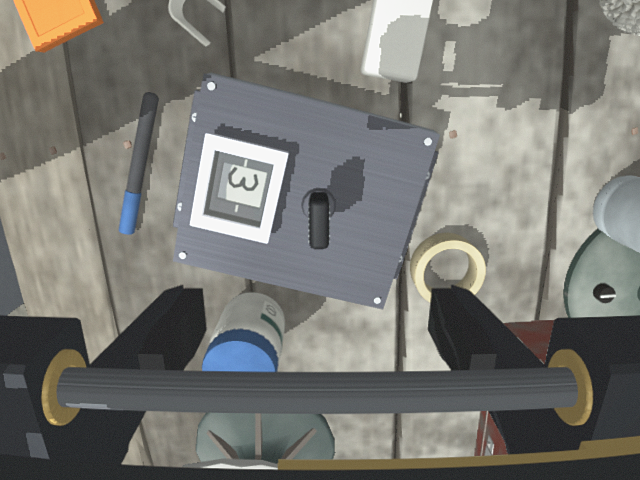

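```bash
python3 - <<'E'
from h import *
from plant import eyes
c=eyes.camera_params("wrist"); f=np.load("pics/w1.npz"); p=cv2.imread("pics/w1.png"); P=(f["pos"],f["q"])
v=p[120:270,180:380]; cv2.imwrite("pics/z1.png",cv2.resize(v,None,fx=4,fy=4,interpolation=cv2.INTER_CUBIC))
m=(p.min(2)>190).astype(np.uint8); m[:, :180]=0; m[:,300:]=0; m[:120]=0; m[250:]=0
cs,_=cv2.findContours(m,cv2.RETR_EXTERNAL,cv2.CHAIN_APPROX_NONE); k=max(cs,key=cv2.contourArea)
b=cv2.minAreaRect((cast(c,k,.064,P)[:,:2]*1000).astype(np.float32)); print(b); print(cv2.boxPoints(b))
E
```

```text
((520.6820678710938, 95.59708404541016), (75.58879089355469, 64.93938446044922), 73.54542541503906)
[[478.83673   68.547775]
 [541.1165    50.153366]
 [562.5274   122.64639 ]
 [500.24762  141.0408  ]]
```

View pics/z1.png

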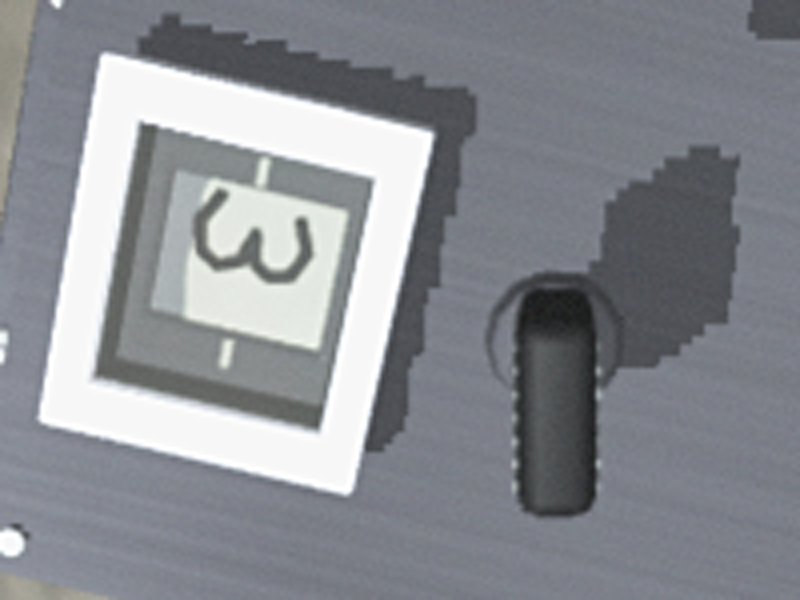

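```bash
python3 - <<'E'
from h import *
from plant import eyes
c=eyes.camera_params("wrist"); f=np.load("pics/w1.npz"); P=(f["pos"],f["q"])
W=cast(c,[(180+x/4,120+y/4) for x,y in [(522,338),(595,338),(520,510),(595,510)]],.11,P); print(W,W.mean(0))
w=cast(c,[(180+x/4,120+y/4) for x,y in [(254,238),(263,172),(227,355)]],.042,P); print(w, w[1:].mean(0))
E
```

```text
[[0.57891924 0.09224623 0.11      ]
 [0.59122255 0.09172318 0.11      ]
 [0.57711703 0.06158166 0.11      ]
 [0.59016158 0.06102785 0.11      ]] [0.5843551  0.07664473 0.11      ]
[[0.52248981 0.09986974 0.042     ]
 [0.52558209 0.11343506 0.042     ]
 [0.51443785 0.07519961 0.042     ]] [0.52000997 0.09431733 0.042     ]
```

Emit:
{"name": "carry_out", "arguments": {
  "targets": "1 10 0 1 0;1 20 0 1 0;1 20 0 1 0;1 20 0 0 0;1 20 0 0 0;1 20 0 0 0;1 20 0 0 0;1 17 0 0 0;1 10 0 0 0;1 2 0 0 0;1 0 0 0 0;0.6 0 0 0 0;0.4 0 0 0 0;0.1 0 0 0 0;0.1 0 0 0 0;0.1 0 0 0 0;0.1 0 0 0 0;0.1 0 0 0 0;0.1 0 0 0 0",
  "force": 12
}}

```text
clock: 4.48
tool_pos: [0.5841, 0.0772, 0.2458]
eef_rot: [0.511, 0.489, -0.511, 0.489]
contact_force: [-0.3, -0.8, 0.0]
opening: 0.421
```

```bash
python3 st.py
```

```text
t 4.48 pos [0.5841 0.0772 0.2458] F [-0.3 -0.8  0. ] op 0.421 q [-0.24  0.87  0.05  1.8  -0.08  0.48 -0.18]
M cols(x,y,z)
 [[ 1.00e-04  9.99e-01 -4.50e-02]
 [ 1.00e-04 -4.50e-02 -9.99e-01]
 [-1.00e+00  1.00e-04 -1.00e-04]]
yaw of y deg -2.58
```

Emit:
{"name": "carry_out", "arguments": {
  "targets": "0.1 0 0 0 0;0.1 0 0 0 0;0.1 0 0 0 0;0.1 0 0 0 0;0.1 0 0 0 0;0.1 0 0 0 0;0.1 0 0 0 0;0.1 0 0 0 0"
}}

```text
clock: 5.15
tool_pos: [0.5848, 0.0771, 0.2458]
eef_rot: [0.512, 0.488, -0.511, 0.489]
contact_force: [4.6, -0.9, -3.5]
opening: 0.158
```

Emit:
{"name": "carry_out", "arguments": {
  "targets": "0.1 0 0 0 -0.06;0.1 0 0 0 -0.1;0.1 0 0 0 -0.1;0.1 0 0 0 -0.1;0.1 0 0 0 -0.1;0.1 0 0 0 -0.1;0.1 0 0 0 -0.1;0.1 0 0 0 -0.1;0.1 0 0 0 -0.1;0.1 0 0 0 -0.1;0.1 0 0 0 -0.1;0.1 0 0 0 -0.1;0.1 0 0 0 -0.1;0.1 0 0 0 -0.04;0.1 0 0 0 0;0.1 0 0 0 0"
}}

```text
clock: 6.48
tool_pos: [0.5839, 0.0765, 0.2458]
eef_rot: [0.111, 0.698, -0.112, 0.698]
contact_force: [2.3, -3.1, -0.4]
opening: 0.158
```

```bash
python3 st.py
```

```text
t 6.48 pos [0.5839 0.0765 0.2458] F [ 2.3 -3.1 -0.4] op 0.158 q [-0.05  0.87 -0.27  1.79  0.42  0.53  0.66]
M cols(x,y,z)
 [[-7.000e-04  3.122e-01  9.500e-01]
 [-1.200e-03  9.500e-01 -3.122e-01]
 [-1.000e+00 -1.300e-03 -3.000e-04]]
yaw of y deg 71.81
```

Emit:
{"name": "carry_out", "arguments": {
  "targets": "0.1 0 0 0 -0.06;0.1 0 0 0 -0.1;0.1 0 0 0 -0.1;0.1 0 0 0 -0.1;0.1 0 0 0 -0.1;0.1 0 0 0 -0.1;0.1 0 0 0 -0.1;0.1 0 0 0 -0.1;0.1 0 0 0 -0.1;0.1 0 0 0 -0.1;0.1 0 0 0 -0.1;0.1 0 0 0 -0.1;0.1 0 0 0 -0.08;0.1 0 0 0 -0.043;0.1 0 0 0 0;0.1 0 0 0 0;0.1 0 0 0 0"
}}

```text
clock: 7.9
tool_pos: [0.5843, 0.0754, 0.2457]
eef_rot: [-0.329, 0.627, 0.326, 0.626]
contact_force: [2.5, -6.1, 1.9]
opening: 0.156
```

```bash
python3 st.py; python3 - <<'E'
from h import *
from plant import eyes
for n in ("top","scene"):
    p,d=eyes.snapshot(n); cv2.imwrite(f"pics/{n}2.png",p)
    v=p[180:310,330:490] if n=="top" else p[200:350,280:480]
    cv2.imwrite(f"pics/z2{n}.png",cv2.resize(v,None,fx=4,fy=4,interpolation=cv2.INTER_CUBIC))
E
```

```text
t 7.9 pos [0.5843 0.0754 0.2457] F [ 2.5 -6.1  1.9] op 0.156 q [ 0.13  0.93 -0.6   1.78  0.8   0.69  1.61]
M cols(x,y,z)
 [[-1.000e-04 -8.213e-01  5.705e-01]
 [-4.000e-03  5.705e-01  8.213e-01]
 [-1.000e+00 -2.200e-03 -3.300e-03]]
yaw of y deg 145.22
```

View pics/z2top.png

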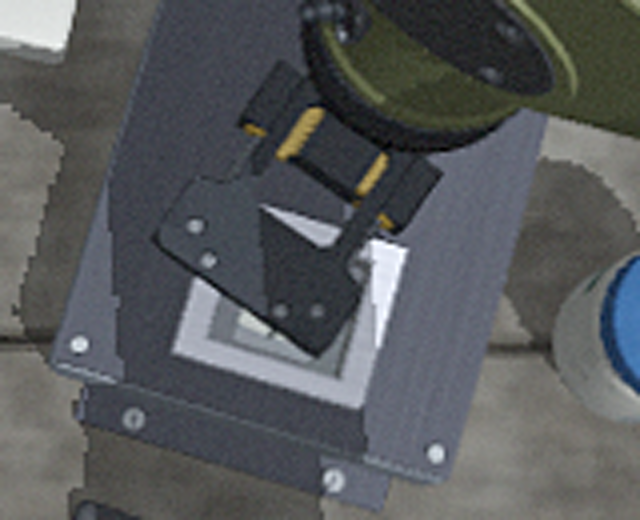

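View pics/z2scene.png

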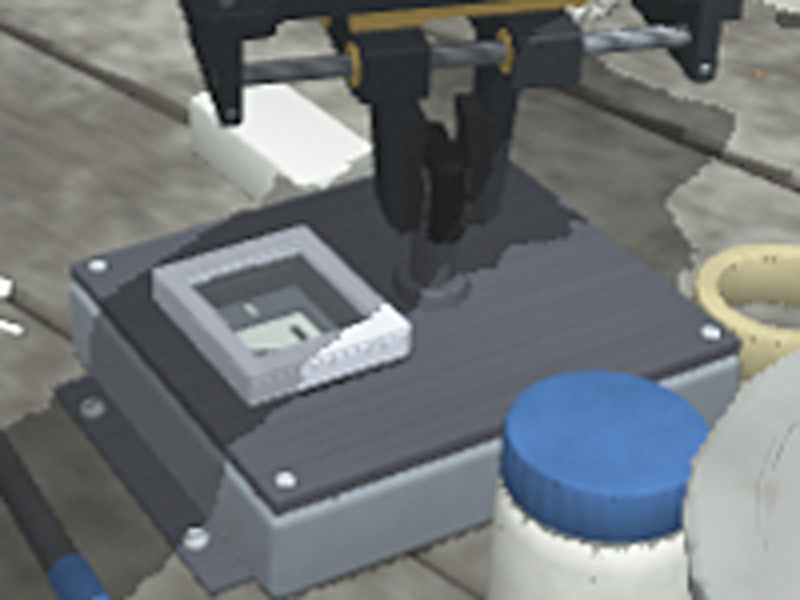

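Emit:
{"name": "carry_out", "arguments": {
  "targets": "0.5 0 0 0 0;0.5 0 0 0 0;0.5 0 0 0 0;0.5 0 0 0 0;0.5 -10 0 0 0;0.5 -20 0 0 0;0.5 -25 0 0 0;0.5 -25 0 0 0;0.5 -25 0 0 0;0.5 -20 0 0 0;0.5 -10 0 0 0;0 0 0 0 0;0 0 0 0 0"
}}

```text
clock: 9.08
tool_pos: [0.5839, 0.0771, 0.3807]
eef_rot: [-0.329, 0.626, 0.329, 0.626]
contact_force: [-0.3, -0.2, -0.9]
opening: 0.368
```

```bash
python3 st.py; python3 - <<'E'
from h import *
from plant import r,eyes
s=r.get_state(); p,d=eyes.snapshot("wrist"); cv2.imwrite("pics/w3.png",p)
np.savez("pics/w3.npz",pos=s["tool_pos"],q=s["eef_rot"],d=d)
E
```

```text
t 9.08 pos [0.5839 0.0771 0.3807] F [-0.3 -0.2 -0.9] op 0.368 q [ 0.2   0.76 -0.74  1.69  0.61  0.94  1.76]
M cols(x,y,z)
 [[ 1.000e-04 -8.232e-01  5.677e-01]
 [-2.000e-04  5.677e-01  8.232e-01]
 [-1.000e+00 -2.000e-04 -1.000e-04]]
yaw of y deg 145.41
```

View pics/w3.png

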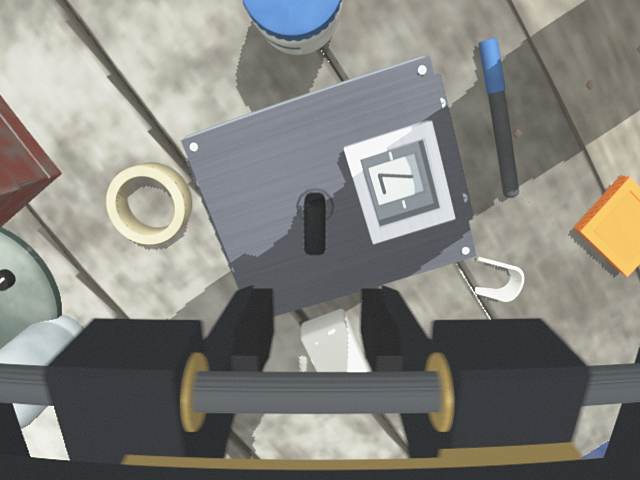

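```bash
python3 - <<'E'
from h import *
from plant import eyes
c=eyes.camera_params("wrist"); f=np.load("pics/w3.npz"); p=cv2.imread("pics/w3.png"); P=(f["pos"],f["q"])
v=p[110:260,290:490]; cv2.imwrite("pics/z3.png",cv2.resize(v,None,fx=4,fy=4,interpolation=cv2.INTER_CUBIC))
t=cast(c,[(390,156),(404,204),(395,182)],.042,P);print("ticks mid",t[:2].mean(0),"fig",t[2])
W=cast(c,[(344,148),(430,122),(455,220),(373,244)],.064,P)[:,:2];print(W,W.mean(0))
ct=eyes.camera_params("top");print("jar",cast(ct,[(502,262)],.092))
C=np.array([.521,.0948]);a=np.radians(-16.6);ux=np.array([np.cos(a),np.sin(a)]);uy=np.array([-ux[1],ux[0]])
for n,x,y in (("nl",-24,31),("nr",-24,-31),("fl",24,31),("fr",24,-31)): print(n,(C+ux*x/1e3+uy*y/1e3).round(4))
E
```

```text
ticks mid [0.52006668 0.09694922 0.042     ] fig [0.52210957 0.0970897  0.042     ]
[[0.5402624  0.05047286]
 [0.48066718 0.06925233]
 [0.50102593 0.14122521]
 [0.56165263 0.12221822]] [0.52090203 0.09579216]
jar [[ 0.50868734 -0.05125181  0.092     ]]
nl [0.5069 0.1314]
nr [0.4891 0.0719]
fl [0.5529 0.1177]
fr [0.5351 0.0582]
```

View pics/z3.png

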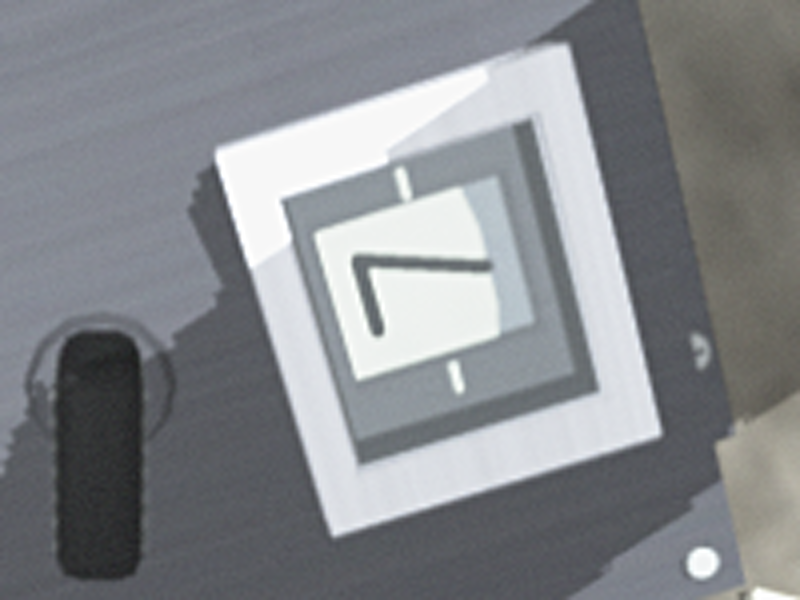

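Emit:
{"name": "carry_out", "arguments": {
  "targets": "0 0 0 0 0.09;0 0 0 0 0.12;0 0 0 0 0.12;0 0 0 0 0.12;0 0 0 0 0.12;0 0 0 0 0.12;0 0 0 0 0.12;0 0 0 0 0.12;0 0 0 0 0.12;0 0 0 0 0.12;0 0 0 0 0.09;0 0 0 0 0;0 0 0 0 0"
}}

```text
clock: 10.22
tool_pos: [0.5837, 0.0772, 0.3794]
eef_rot: [0.102, 0.7, -0.103, 0.699]
contact_force: [0.8, 0.6, 0.5]
opening: 0.006
```

```bash
python3 st.py .5069 .1314 .28
```

```text
t 10.22 pos [0.5837 0.0772 0.3794] F [0.8 0.6 0.5] op 0.006 q [ 0.02  0.69 -0.4   1.7   0.34  0.82  0.75]
M cols(x,y,z)
 [[-2.400e-03  2.858e-01  9.583e-01]
 [-9.000e-04  9.583e-01 -2.858e-01]
 [-1.000e+00 -1.600e-03 -2.000e-03]]
yaw of y deg 73.39
shift tool mm [ 99.6  30.2 -88.9]
```

Emit:
{"name": "carry_out", "arguments": {
  "targets": "0 10 3 -8 0;0 15 5 -15 0;0 15 5 -15 0;0 15 5 -15 0;0 15 5 -15 0;0 15 5 -15 0;0 10 2 -6 0;0 5 0 0 0;0 20 0 0 0;0 15 0 0 0;0 8 0 0 0;0 2 0 0 0;0 0 0 0 0"
}}

```text
clock: 11.3
tool_pos: [0.5078, 0.1313, 0.2354]
eef_rot: [0.103, 0.7, -0.103, 0.699]
contact_force: [-0.2, -0.0, 0.1]
opening: 0.005
```

```bash
python3 st.py .5069 .1314 .225
```

```text
t 11.3 pos [0.5078 0.1313 0.2354] F [-0.2 -0.   0.1] op 0.005 q [-0.21  0.84 -0.22  1.99  0.48  0.36  0.47]
M cols(x,y,z)
 [[-6.000e-04  2.884e-01  9.575e-01]
 [-2.000e-04  9.575e-01 -2.884e-01]
 [-1.000e+00 -4.000e-04 -5.000e-04]]
yaw of y deg 73.24
shift tool mm [10.4 -0.2 -0.9]
```

Emit:
{"name": "carry_out", "arguments": {
  "targets": "0 3 0 0 0;0 2 0 0 0;0 1 0 0 0;0 1 0 0 0;0 1 0 0 0;0 1 0 0 0"
}}

```text
clock: 11.8
tool_pos: [0.5077, 0.1318, 0.2271]
eef_rot: [0.103, 0.699, -0.103, 0.7]
contact_force: [0.1, 0.7, -1.6]
opening: 0.008
```

Emit:
{"name": "carry_out", "arguments": {
  "targets": "0 1 0 0 0;0 1 0 0 0"
}}

```text
clock: 11.97
tool_pos: [0.5081, 0.1317, 0.2255]
eef_rot: [0.103, 0.699, -0.103, 0.7]
contact_force: [0.2, -0.5, 14.0]
opening: 0.006
```

Emit:
{"name": "carry_out", "arguments": {
  "targets": "0 0 0 0 0;0 0 0 0 0"
}}

```text
clock: 12.13
tool_pos: [0.5081, 0.1317, 0.2256]
eef_rot: [0.103, 0.699, -0.103, 0.7]
contact_force: [0.1, -0.2, 10.1]
opening: 0.006
```

Emit:
{"name": "carry_out", "arguments": {
  "targets": "0 -6 0 0 0;0 -10 0 0 0;0 0 -15 0 0;0 0 -25 0 0;0 0 -20 0 0;0 0 -2 0 0;0 6 0 0 0;0 2 0 0 0;0 2 0 0 0;0 1 0 0 0;0 1 0 0 0;0 1 0 0 0;0 1 0 0 0;0 1 0 0 0;0 1 0 0 0;0 0 0 0 0"
}}

```text
clock: 13.47
tool_pos: [0.4897, 0.0729, 0.2254]
eef_rot: [0.103, 0.699, -0.103, 0.7]
contact_force: [-2.4, 0.0, 10.2]
opening: 0.003
```

```bash
python3 st.py .4891 .0719 .225
```

```text
t 13.47 pos [0.4897 0.0729 0.2254] F [-2.4  0.  10.2] op 0.003 q [-0.13  0.84 -0.18  2.08  0.54  0.26  0.51]
M cols(x,y,z)
 [[ 1.100e-03  2.877e-01  9.577e-01]
 [ 6.000e-04  9.577e-01 -2.877e-01]
 [-1.000e+00  9.000e-04  9.000e-04]]
yaw of y deg 73.28
shift tool mm [ 0.4 -1.1 -0.3]
```

Tip height 59.4 mm at about 10 N, so that corner is home. Next is far_right.

Emit:
{"name": "carry_out", "arguments": {
  "targets": "0 -6 0 0 0;0 -10 0 0 0;0 0 0 12 0;0 0 0 20 0;0 0 0 14 0;0 0 0 1 0;0 6 0 0 0;0 2 0 0 0;0 2 0 0 0;0 1 0 0 0;0 1 0 0 0;0 1 0 0 0;0 1 0 0 0;0 1 0 0 0;0 1 0 0 0;0 0 0 0 0"
}}

```text
clock: 14.8
tool_pos: [0.5346, 0.0588, 0.2255]
eef_rot: [0.103, 0.699, -0.103, 0.7]
contact_force: [-2.0, 0.2, 7.6]
opening: 0.007
```

```bash
python3 st.py .5351 .0582 .225
```

```text
t 14.8 pos [0.5346 0.0588 0.2255] F [-2.   0.2  7.6] op 0.007 q [-0.05  0.87 -0.24  1.95  0.52  0.38  0.58]
M cols(x,y,z)
 [[ 5.000e-04  2.885e-01  9.575e-01]
 [-2.000e-04  9.575e-01 -2.885e-01]
 [-1.000e+00 -0.000e+00  5.000e-04]]
yaw of y deg 73.23
shift tool mm [ 0.5 -0.4  0.7]
```

Emit:
{"name": "carry_out", "arguments": {
  "targets": "0 1 0 0 0;0 0 0 0 0"
}}

```text
clock: 14.97
tool_pos: [0.5345, 0.0588, 0.2254]
eef_rot: [0.103, 0.699, -0.103, 0.7]
contact_force: [-4.1, -0.4, 16.0]
opening: 0.002
```

Emit:
{"name": "carry_out", "arguments": {
  "targets": "0 -7 0 0 0;0 -10 0 0 0;0 0 15 0 0;0 0 25 0 0;0 0 20 0 0;0 0 2 0 0;0 6 0 0 0;0 2 0 0 0;0 2 0 0 0;0 1 0 0 0;0 1 0 0 0;0 1 0 0 0;0 1 0 0 0;0 1 0 0 0;0 1 0 0 0;0 1 0 0 0;0 0 0 0 0"
}}

```text
clock: 16.38
tool_pos: [0.5525, 0.118, 0.2254]
eef_rot: [0.103, 0.699, -0.103, 0.7]
contact_force: [-2.6, -0.9, 14.7]
opening: 0.004
```

```bash
python3 st.py .5529 .1177 .225
```

```text
t 16.38 pos [0.5525 0.118  0.2254] F [-2.6 -0.9 14.7] op 0.004 q [-0.14  0.89 -0.26  1.87  0.48  0.44  0.53]
M cols(x,y,z)
 [[ 9.000e-04  2.887e-01  9.574e-01]
 [-6.000e-04  9.574e-01 -2.887e-01]
 [-1.000e+00 -3.000e-04  1.100e-03]]
yaw of y deg 73.22
shift tool mm [ 0.4 -0.1  0.5]
```

The fourth corner is home too. I'll go round again, since earlier corners may have risen.

Emit:
{"name": "carry_out", "arguments": {
  "targets": "0 -7 0 0 0;0 -10 0 0 0;0 0 0 -12 0;0 0 0 -20 0;0 0 0 -14 0;0 0 0 -1 0;0 6 0 0 0;0 2 0 0 0;0 2 0 0 0;0 1 0 0 0;0 1 0 0 0;0 1 0 0 0;0 1 0 0 0;0 1 0 0 0;0 1 0 0 0;0 1 0 0 0;0 0 0 0 0"
}}

```text
clock: 17.8
tool_pos: [0.5075, 0.1316, 0.2253]
eef_rot: [0.103, 0.699, -0.103, 0.7]
contact_force: [-3.3, -1.1, 15.8]
opening: 0.007
```

Emit:
{"name": "carry_out", "arguments": {
  "targets": "0 -7 0 0 0;0 -10 0 0 0;0 0 -15 0 0;0 0 -25 0 0;0 0 -20 0 0;0 0 -2 0 0;0 6 0 0 0;0 2 0 0 0;0 2 0 0 0;0 1 0 0 0;0 1 0 0 0;0 1 0 0 0;0 1 0 0 0;0 1 0 0 0;0 1 0 0 0;0 1 0 0 0;0 0 0 0 0"
}}

```text
clock: 19.22
tool_pos: [0.4895, 0.0725, 0.2253]
eef_rot: [0.103, 0.699, -0.103, 0.7]
contact_force: [-3.7, 0.2, 18.2]
opening: 0.004
```

Emit:
{"name": "carry_out", "arguments": {
  "targets": "0 -7 0 0 0;0 -10 0 0 0;0 0 0 12 0;0 0 0 20 0;0 0 0 14 0;0 0 0 1 0;0 6 0 0 0;0 2 0 0 0;0 2 0 0 0;0 1 0 0 0;0 1 0 0 0;0 1 0 0 0;0 1 0 0 0;0 1 0 0 0;0 1 0 0 0;0 1 0 0 0;0 0 0 0 0"
}}

```text
clock: 20.63
tool_pos: [0.5345, 0.0588, 0.2254]
eef_rot: [0.103, 0.699, -0.103, 0.7]
contact_force: [-3.4, 0.2, 16.0]
opening: 0.007
```

Emit:
{"name": "carry_out", "arguments": {
  "targets": "0 -7 0 0 0;0 -15 0 0 0;0 -25 0 0 0;0 -25 0 0 0;0 -25 0 0 0;0 -25 0 0 0;0 -20 0 0 0;0 -10 15 0 0;0 0 30 0 0;0 0 30 0 0;0 0 30 0 0;0 0 30 0 0;0 0 30 0 0;0 0 30 0 0;0 0 30 0 0;0 0 15 0 0;0 0 0 0 0;0 0 0 0 0"
}}

```text
clock: 22.13
tool_pos: [0.6035, 0.2889, 0.3753]
eef_rot: [0.103, 0.7, -0.103, 0.699]
contact_force: [1.1, -1.0, 0.8]
opening: 0.005
```

```bash
python3 st.py; python3 - <<'E'
from h import *
from plant import eyes
for n in ("top","scene"):
    p,d=eyes.snapshot(n); cv2.imwrite(f"pics/{n}5.png",p)
    v=p[180:310,330:490] if n=="top" else p[200:350,280:480]
    cv2.imwrite(f"pics/z5{n}.png",cv2.resize(v,None,fx=4,fy=4,interpolation=cv2.INTER_CUBIC))
    if n=="top":
        c=eyes.camera_params("top");m=(p.min(2)>185).astype(np.uint8)
        m[:, :365]=0; m[:,445:]=0; m[:215]=0; m[295:]=0
        cs,_=cv2.findContours(m,cv2.RETR_EXTERNAL,cv2.CHAIN_APPROX_NONE);k=max(cs,key=cv2.contourArea)
        print(cv2.minAreaRect((cast(c,k,.059)[:,:2]*1000).astype(np.float32)))
        M=cv2.Rodrigues(c["rvec"])[0]
        d0=np.load("pics/top0.npy")
        for nm,dd in (("before",d0),("after",d)):
          for q in [(.5069,.1314),(.4891,.0719),(.5529,.1177),(.5351,.0582)]:
            u,w=proj(c,[(*q,.06)])[0].round().astype(int)
            z=np.median(dd[w-1:w+2,u-1:u+2]); n_=cv2.undistortPoints(np.array([[[u,w]]],float),c["intrinsics"],c["dist_coeffs"])[0,0]
            print(nm,q,(M.T@(np.array([n_[0],n_[1],1])*z-c["tvec"]))[2].round(4))
E
```

```text
t 22.13 pos [0.6035 0.2889 0.3753] F [ 1.1 -1.   0.8] op 0.005 q [-0.31  0.8  -0.4   1.44  0.34  0.97  0.48]
M cols(x,y,z)
 [[-6.000e-04  2.874e-01  9.578e-01]
 [-4.000e-04  9.578e-01 -2.874e-01]
 [-1.000e+00 -6.000e-04 -5.000e-04]]
yaw of y deg 73.3Traceback (most recent call last):
  File "<stdin>", line 10, in <module>
ValueError: max() iterable argument is empty
```

View pics/top5.png

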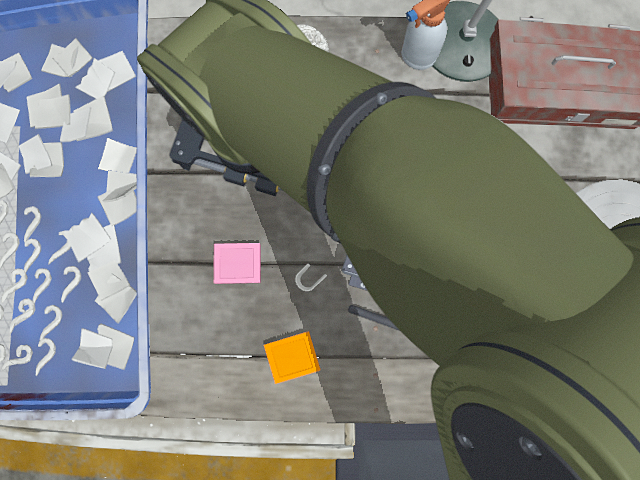

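View pics/z5top.png

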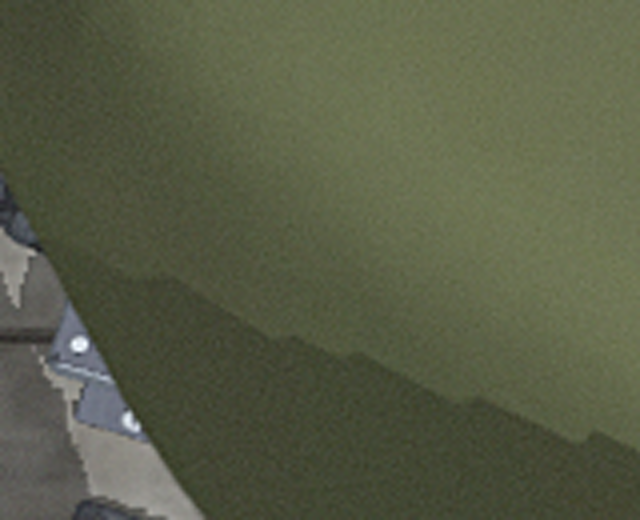

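The arm hides the counter from the top camera, so I'm retreating towards the start pose.

Emit:
{"name": "carry_out", "arguments": {
  "targets": "0 0 5 -12 0;0 0 10 -24 0;0 0 10 -25 0;0 0 10 -25 0;0 0 10 -25 0;0 0 10 -25 0;0 0 10 -25 0;0 0 10 -25 0;0 0 10 -25 0;0 0 10 -25 0;0 0 10 -25 0;0 0 10 -25 0;0 0 10 -25 0;0 0 10 -25 0;0 0 10 -20 0;0 0 0 0 0;0 0 0 0 0"
}}

```text
clock: 23.6
tool_pos: [0.3035, 0.5298, 0.376]
eef_rot: [0.102, 0.7, -0.103, 0.7]
contact_force: [0.1, 0.6, 0.7]
opening: 0.001
```

```bash
python3 st.py; python3 - <<'E'
from h import *
from plant import eyes
for n in ("top","scene"):
    p,d=eyes.snapshot(n); cv2.imwrite(f"pics/{n}6.png",p)
    v=p[180:310,330:490] if n=="top" else p[200:350,280:480]
    cv2.imwrite(f"pics/z6{n}.png",cv2.resize(v,None,fx=4,fy=4,interpolation=cv2.INTER_CUBIC))
    c=eyes.camera_params(n);M=cv2.Rodrigues(c["rvec"])[0]
    d0=np.load(f"pics/{n}0.npy")
    for q in [(.5069,.1314),(.4891,.0719),(.5529,.1177),(.5351,.0582)]:
        o=[]
        for dd in (d0,d):
            u,w=proj(c,[(*q,.061)])[0].round().astype(int)
            z=np.median(dd[w-1:w+2,u-1:u+2]); n_=cv2.undistortPoints(np.array([[[u,w]]],float),c["intrinsics"],c["dist_coeffs"])[0,0]
            o.append((M.T@(np.array([n_[0],n_[1],1])*z-c["tvec"]))[2].round(4))
        print(n,q,o)
    if n=="top":
        m=(p.min(2)>170).astype(np.uint8)
        m[:, :365]=0; m[:,445:]=0; m[:215]=0; m[295:]=0
        cs,_=cv2.findContours(m,cv2.RETR_EXTERNAL,cv2.CHAIN_APPROX_NONE)
        if cs: print(cv2.minAreaRect((cast(c,max(cs,key=cv2.contourArea),.059)[:,:2]*1000).astype(np.float32)))
E
```

```text
t 23.6 pos [0.3035 0.5298 0.376 ] F [0.1 0.6 0.7] op 0.001 q [-0.93  0.72 -0.35  1.64  0.31  0.84 -0.13]
M cols(x,y,z)
 [[-3.000e-04  2.866e-01  9.580e-01]
 [-2.000e-04  9.580e-01 -2.866e-01]
 [-1.000e+00 -3.000e-04 -3.000e-04]]
yaw of y deg 73.35
top (0.5069, 0.1314) [np.float64(0.0634), np.float64(0.0584)]
top (0.4891, 0.0719) [np.float64(0.0641), np.float64(0.0584)]
top (0.5529, 0.1177) [np.float64(0.0636), np.float64(0.0585)]
top (0.5351, 0.0582) [np.float64(0.0636), np.float64(0.0592)]
((521.9945678710938, 94.57818603515625), (74.19779968261719, 64.43852233886719), 73.21648406982422)
scene (0.5069, 0.1314) [np.float64(0.0646), np.float64(0.0593)]
scene (0.4891, 0.0719) [np.float64(0.0634), np.float64(0.059)]
scene (0.5529, 0.1177) [np.float64(0.0627), np.float64(0.0591)]
scene (0.5351, 0.0582) [np.float64(0.064), np.float64(0.0595)]
```

View pics/top6.png

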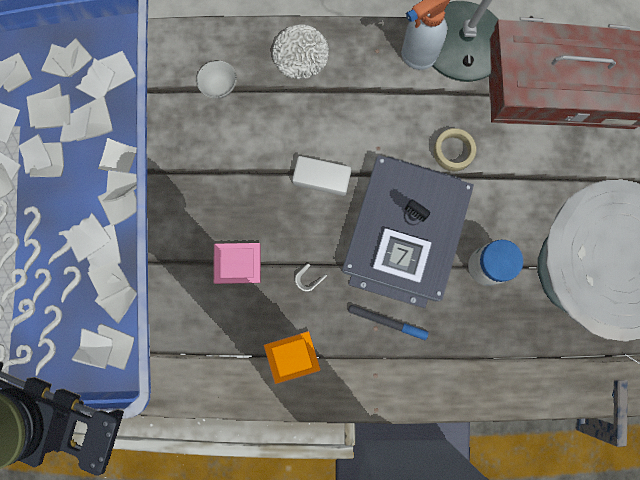

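View pics/z6top.png

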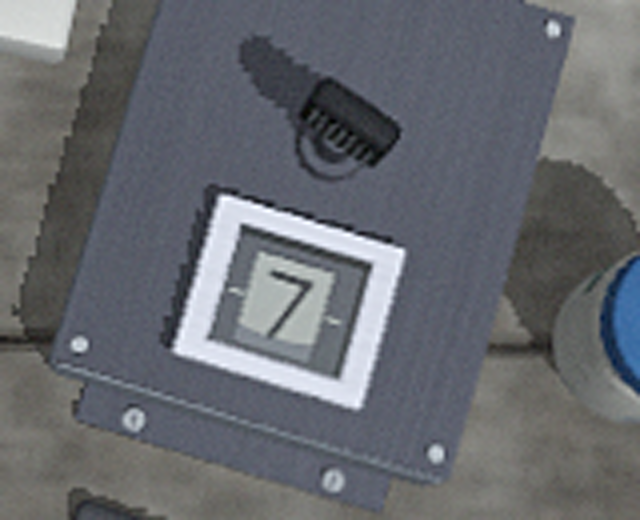

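View pics/z6scene.png

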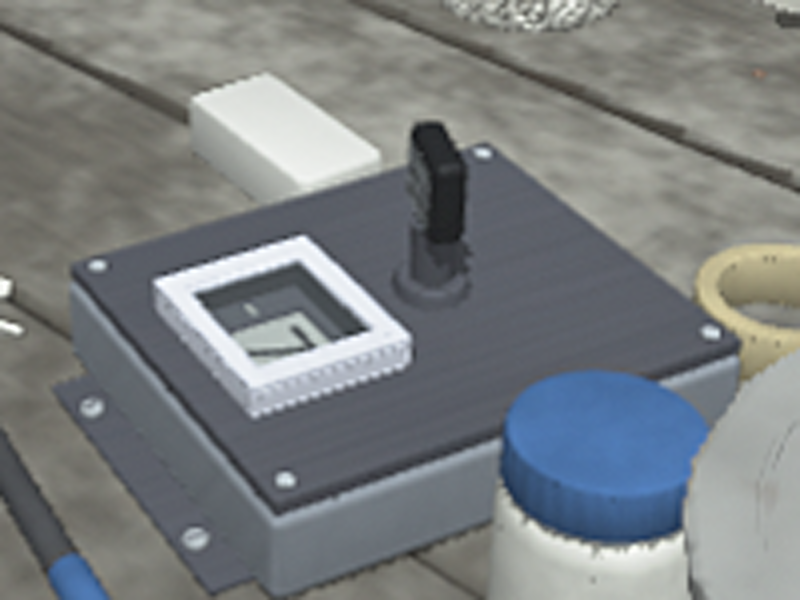

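The top view shows the 7 midway between the tick marks, at about (400,256). The cover is flat at about 59 mm and the bystanders have not moved. I'm handing in.

```bash
python3 -c "
from plant import r
print(r.finish_job())"
```

```text
the job is handed in; nothing more can be done
None
```

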